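# Clamp the column cartridge and hold the selector at its third stop

## Task

Swing the toggle clamp arm over centre so that it comes down onto the steel cartridge in its holder, and leave it clamped. Then turn the selector knob clockwise one click at a time, resting about a second at the first and second stops, to the third stop (green mark) without going past it, and finish still gripping the knob there: it springs back if let go. Do not disturb the other things on the bench.

Things in the scene. Friction and masses are not known exactly. Their poses are not given: they have to be found in the camera images.
- holder: Cartridge holder, fixed to the bench: base plate 170 x 90 x 12 mm (x, y, z). Origin: centre of its underside; z up. The clamp arm hinges at x = -50 mm between steel cheeks 86 mm high and swings in the x-z plane; closed, it points along +x. A white nest 42 mm long (x), 80 wide, 36 high is centred at x = +25 mm. The space behind the arm is free.
- clamp_hinge (a point): The clamp's hinge axis: a point on it midway between the cheeks, 71 mm above the bench; the axis runs along the holder's y.
- clamp_tip (a point): Middle of the clamp arm's red grip (40 mm along the arm, 20 wide, 16 thick), 107 mm from the hinge along the arm; the arm ends at 117 mm. Nearer the hinge it is a steel bar 14 mm wide, 10 thick, with a dark weight block (26 wide) 39 to 73 mm from the hinge, up to 25 mm above the bar's centre line (its back when upright). A rubber-tipped spindle reaches 27.5 mm below at 75 mm.
- clamp (a joint): Angle of the clamp arm above level, rad: about 0 is level and clamped, 1.57 straight up; it starts leaning back on its stop at 2.0. The arm weighs 0.35 kg and falls either way from its over-centre point near 1.45: pushed from behind to below about 1.1 (under 4 N at the grip), it drops onto the cartridge by itself in about a second and stays there by its weight.
- cartridge: Loose steel cartridge with blue ends, 20 mm across, 60 long, lying along the holder's y in the nest at the holder's x = +25 mm, its top 44 mm above the bench. Origin: on its underside, mid length. It stays where it is.
- valve: Selector valve, fixed to the bench: white housing 130 x 130 x 60 mm with a dark top. Origin: centre of its underside; z up, the knob's axis. Dots on top, 44 mm from the axis, mark the stops: large white (home) on the valve's +x, then clockwise from above every 24 degrees: small white (1), small white (2), large green (3), small white (4), small white (5).
- selector (a joint): Turn of the knob, rad, growing clockwise from above: it starts at 0 (home); stops (clicks) every 0.419 rad (24 degrees): first 0.419, second 0.838, third 1.257; end of travel 2.15. Turning takes up to 0.2 N m, rippling as each click passes; a return spring takes it back home from any stop if let go.
- knob_grip (a point): Point on the knob's axis at the height to grip, 90 mm above the bench. The grip is an upright black bar, 48 mm long, 14 thick, from 69 to 103 mm above the bench, on a grey disc 52 mm across, its top 70 mm above the bench. The point's x axis runs along the bar, to its pointer end.
- knob_pointer (a point): Pointer end of the bar: outer end of the white line on its top, 22 mm from the knob's axis, 103 mm above the bench; at home it points along the valve's +x.
- solvent: Bystander, leave alone: amber solvent bottle with blue cap, 76 mm across, 150 tall. Origin: centre of its underside.
- beaker: Bystander, leave alone: glass beaker, 70 mm across, 85 tall. Origin: centre of its underside.
- jar: Bystander, leave alone: white jar with red cap, 60 mm across, 70 tall. Origin: centre of its underside.
- spanner: Bystander, leave alone: steel spanner lying flat, 160 mm long. Origin: centre of its underside.
- filters: Bystander, leave alone: blue box of filters, 100 x 80 x 50 mm. Origin: centre of its underside.
- vial_rack: Bystander, leave alone: blue rack of sample vials, 90 x 160 x 46 mm. Origin: centre of its underside.
- spares: Bystander, leave alone: grey tray of spare cartridges, 90 x 140 x 30 mm. Origin: centre of its underside.
Not all that is in view belongs to the job. Leave any turquoise look-alike of the holder alone.

How it is judged:
On the way, in this order (a step that is already met when the one before it is completed fails the run):
1. the clamp arm is down and presses on the cartridge, the knob still home (value of joint clamp below 0.1 rad and contact force between clamp and cartridge above 1.5 N and distance of cartridge from where it was at the start of the episode below 0.008 m and value of joint selector below 0.15 rad), for 0.2 s.
2. the knob rests at the first stop (value of joint selector between 0.269 and 0.569 rad), for 0.3 s.
3. the knob rests at the second stop (value of joint selector between 0.688 and 0.988 rad), for 0.3 s.
4. the knob is gripped at the third stop (value of joint selector between 1.117 and 1.397 rad and contact force between the fingers and selector above 2 N), for 0.2 s.
At the end, for the whole second after the job is handed in: The knob is held by the fingers (over 2 N) within 0.14 rad of its third stop and at rest; the clamp arm is down (below 0.1 rad), the cartridge pressed into its nest (over 1.5 N) and within 8 mm of where it lay (all of step 4 and value of joint clamp below 0.1 rad and contact force between clamp and cartridge above 1.5 N and distance of cartridge from where it was at the start of the episode below 0.008 m and velocity of joint selector between -0.1 and 0.1 rad/s); the arm keeps its last pose, push and grip.
It fails at once if the knob went past the third stop towards the fourth (value of joint selector above 1.48 rad).
It fails at once if the knob was turned with the cartridge unclamped (value of joint selector above 0.25 rad and value of joint clamp above 0.2 rad).
It fails at once if a bystander was moved more than 30 mm (distance of any of solvent, beaker, jar, spanner, filters, vial_rack, spares from where it was at the start of the episode above 0.03 m).
It also fails if it takes over 51 s, if anything falls off the work surface, if the arm or the gripper's body presses on something with over 40 N, if the wrist force passes 120 N, or if a joint passes its speed limit or range.

## Robot

A 6-joint arm with a two-finger parallel gripper is mounted at the origin on the work surface. World frame = base frame: x ahead of the robot, y to its left, z up, the work surface at z = 0. Lengths are in m, angles in rad, forces in N, time in s.
With the tool pointing down it reaches from about 0.4 to 0.925 m from the base axis. Payload 12.5 kg.
Tool frame: the origin (TCP) lies on the mounting face of the last link; the fingertips stand 190 mm ahead of it and the grasp point (between the pads) lies 171 mm ahead of it; y points along the fingers, x is the direction in which the jaws open and shut, and the axes are right-handed (so a half turn about y gives the same grasp; the last joint's range is limited). The gripper opens to 95 mm and grips with 3 to 60 N. Pads are 20 mm wide; open, the fingers measure 119 mm over their backs; the gripper's body (75 mm by 180 mm) begins 59 mm behind the grasp point.
Start: joints at [1.105, 0.491, 1.559, -0, 1.092, -0.106], TCP at [0.22, 0.585, 0.405] pointing down, gripper open.
Joint ranges: [-3.1, 3.1], [-0.84, 2.19], [0.05, 2.79], [-1.13, 4.28], [0.06, 2.93], [-2.69, 2.69]. Speed limits (rad/s): [2.22, 2.22, 2.79, 3.14, 3.14, 3.14].

## Interface

Orientations are given as a unit quaternion [x, y, z, w].
In Python, from station import monitor, optics, env, nets gives the robot as it stands.
- The arm moves only by the tool apply_moves, never from a script. Its argument "commands" is a list of rows, each a list of 6 numbers: the shift along the world's x, y, z in units of 25 mm (1.0 is 25 mm), then the turn, a rotation vector about the world's x, y, z in units of 5 degrees (1.0 is 5 degrees). A call has 1 to 5 rows; each row is the pose to reach, as a shift and turn from the pose commanded when the call began; what a row does not reach only later rows make up. A row lasts 1/12 s, in which the tool goes at most 41.7 mm and 7.16 degrees, less where a joint would pass 70% of its speed; a pose out of reach is approached as far as the arm can. A call with a gripper value outside its range is refused whole. "hand" is the opening, from -1 (shut) to 1 (fully open), set as the call begins (left out, the last holds). The fingers move at their own pace and stop on an object; the grip force is fixed at half the most. Time passes only in rows, so rows that repeat a pose let the fingers close. It gives the time, the measured TCP pose, the force and the opening at its end, in the units of the state.
- monitor.get_obs(): the state, without advancing time (a new reading comes with each control period).
- optics.get_image(name): name is "scene" or "side" or "wrist"; returns the picture (420x560x3 uint8, red, green, blue); there is no depth.
- optics.get_calibration(name): a dict with "vfov" (degrees; the focal length in pixels is half the picture's height over the tangent of half this angle, whatever the lens; pixels are square), "cx", "cy" (the principal point, pixels), "world_to_cam" (4x4, takes a point from world to camera coordinates); the wrist camera has in their place "tool_from_camera" (4x4, takes a point from camera to tool coordinates, whose origin is the TCP and whose axes are the tool frame's). Camera axes: x right, y down, z forward; pixel columns grow to the right and rows downward; lengths in m; the calibration is good to about 2 mm. A picture is of the moment at which its call begins: read the wrist's pose just before it. get_calibration takes no time and is no camera call.
- env.finish_job(): hands the job in, once; it reports no verdict.
Trained networks look in the newest picture that a camera, given by its name, has taken for a name from the list of things; names that differ only in an ending like _2 or _b are one class to them, and where a whole thing is asked for, a point or a joint stands for the part that bears it (a point fixed in the world has none). Each returns a list of dicts, best first, with "confidence" (0 to 1); they miss things now and then, are a little off and sometimes report something else, mostly with a low value. They report only what shows in the picture. A call takes as long as a camera call. They do not tell look-alikes from the thing itself.
- nets.trace(camera, name): "pixels" (420x560 bool, what is visible of it) and "rect" ([left, top, right, bottom] in pixels, round what is visible of it).
- nets.landmark_of(camera, name): "at" ([row, column] in pixels: a listed point, or the origin of a listed thing).
The state is a dict: "t": time; "q": joint angles; "dq": joint speeds; "joint_torque": joint torques, N m; "tool_pos": TCP position; "ee_rot": TCP orientation; "contact_force": force on the tool from outside, world axes, zero at the start; "moment": the same for the moment, N m; "width": opening from 0.0 (shut) to 1.0 (fully open).
Only numpy, scipy, OpenCV 4.12 (cv2) and the standard library are available. Lean on these libraries where they do the work, as an engineer would, in place of code of your own. Each camera call takes 0.05 s, during which the arm holds its last target.

## Working session

There is one attempt and no reset: what is moved stays moved. The work goes in short steps, Python scripts to look and compute and a tool call to move; the robot and the scene stay as the last step left them, time stands still between calls to the robot, and variables do not carry over. Pictures are saved under pics/ and viewed, and the job is handed in when it is done.

Besides the shell and the picture viewer there is one more tool, called after "Emit:" as a command line: name --pt "numbers of a row" for each row, then --argument value for the rest. apply_moves: Moves the arm, as the interface text tells. Its arguments: {"type":"object","properties":{"commands":{"type":"array"},"hand":{"type":"number"}},"required":["commands"]}

```bash
ls; mkdir -p pics; python3 - <<'E'
from station import monitor, optics, env, nets
import cv2
o=monitor.get_obs(); print(o)
for n in ["scene","side","wrist"]:
    im=optics.get_image(n); cv2.imwrite(f"pics/{n}0.png",im[:,:,::-1]); print(optics.get_calibration(n))
for n in ["scene","side"]:
    for k in ["holder","clamp_hinge","clamp_tip","cartridge","valve","knob_grip","knob_pointer"]:
        r=nets.landmark_of(n,k); print(n,k,[(x["at"],round(x["confidence"],2)) for x in r][:3])
E
```

```text
pics
{'t': 0.0, 'q': array([ 1.10539608e+00,  4.91567783e-01,  1.55944021e+00, -2.48449306e-05,
        1.09169039e+00, -1.05591514e-01]), 'dq': array([ 0.00125167,  0.00012565, -0.00376298, -0.00225322,  0.00152236,
        0.00143482]), 'joint_torque': array([ 2.84691254e-03, -6.12626910e+01, -2.58173704e+01,  6.92936475e-02,
        4.82453650e-02, -1.10187218e-04]), 'tool_pos': array([0.2200224, 0.5849618, 0.4041597]), 'ee_rot': array([ 0.58158998,  0.40212657, -0.4028053 , -0.58120152]), 'contact_force': array([0.38393513, 0.38238908, 0.99339036]), 'moment': array([-0.03452023,  0.03739316, -0.03288509]), 'width': 0.9997137252921667}
{'vfov': 55.36822729483211, 'cx': 283.35506325303425, 'cy': 210.6170300516342, 'world_to_cam': array([[-0.75164104,  0.65951071, -0.00901985,  0.4113473 ],
       [ 0.50743418,  0.56947568, -0.64669003, -0.23389363],
       [-0.42136242, -0.49065575, -0.76269958,  1.45568981],
       [ 0.        ,  0.        ,  0.        ,  1.        ]])}
{'vfov': 47.11998438706196, 'cx': 278.4694487033192, 'cy': 208.1609224629809, 'world_to_cam': array([[ 0.8317127
[... 865 characters left out ...]
08.3, 343.7], 0.69), ([205.4, 337.3], 0.6), ([247.3, 408.2], 0.49)]
scene cartridge [([277.7, 330.9], 0.63)]
scene valve [([199.2, 253.8], 0.64)]
scene knob_grip [([181.6, 250.2], 0.62)]
scene knob_pointer [([178.8, 245.0], 0.69), ([164.2, 175.9], 0.63), ([281.5, 331.6], 0.16)]
side holder [([205.5, 179.7], 0.87), ([244.0, 217.8], 0.67), ([255.7, 304.2], 0.18)]
side clamp_hinge [([186.7, 236.9], 0.92), ([196.5, 165.4], 0.83), ([234.8, 212.3], 0.7)]
side clamp_tip [([182.8, 186.8], 0.67), ([217.6, 230.6], 0.67), ([172.7, 232.0], 0.48)]
side cartridge [([188.4, 253.7], 0.43)]
side valve []
side knob_grip [([236.4, 302.9], 0.66), ([312.2, 389.7], 0.18)]
side knob_pointer [([234.2, 310.0], 0.7)]
```

View pics/scene0.png

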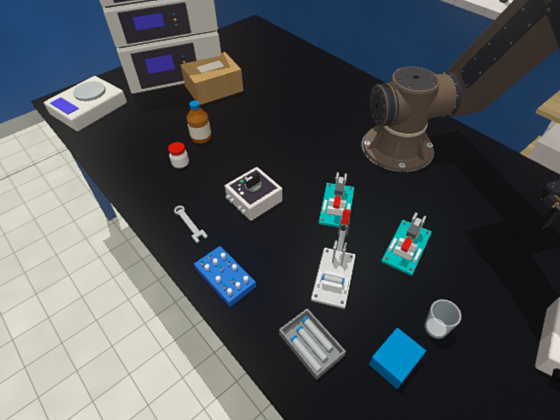

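View pics/side0.png

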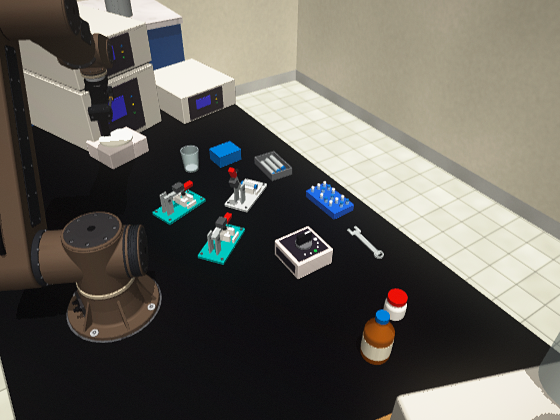

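View pics/wrist0.png

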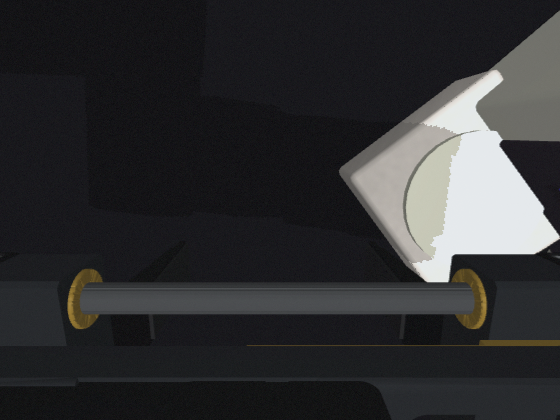

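```bash
python3 -c "
from scipy.spatial.transform import Rotation as R
print(R.from_quat([0.58158998,  0.40212657, -0.4028053 , -0.58120152]).as_matrix().round(3))"
```

```text
[[ 0.352 -0.    -0.936]
 [ 0.936 -0.001  0.352]
 [-0.001 -1.     0.   ]]
```

Scene: the white holder with its raised arm is at about (335,275). The turquoise look-alikes are at (337,205) and (407,245), and I'll leave them alone. The valve is at (253,192). In the side view, the holder is at (243,190) and the valve at (303,250). The next step is enlarged crops.

```bash
python3 - <<'E'
import cv2,numpy as np
a=cv2.imread('pics/scene0.png');b=cv2.imread('pics/side0.png')
def c(im,x,y,w,h,s,n): cv2.imwrite(n,cv2.resize(im[y:y+h,x:x+w],None,fx=s,fy=s,interpolation=cv2.INTER_CUBIC))
c(a,290,165,100,145,4,'pics/c1.png');c(b,215,160,70,60,8,'pics/c2.png')
c(a,215,160,80,65,8,'pics/c3.png');c(b,265,215,75,70,8,'pics/c4.png')
E
```

```text
(no output)
```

View pics/c1.png

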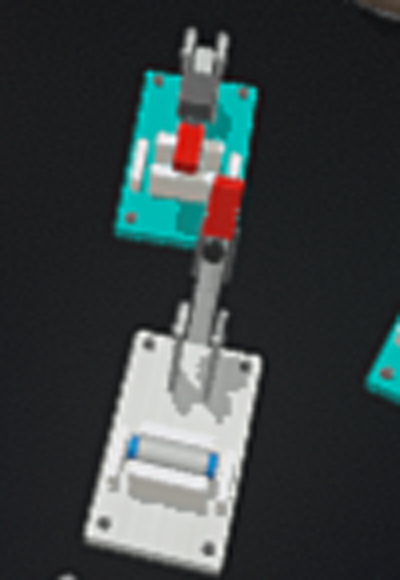

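View pics/c2.png

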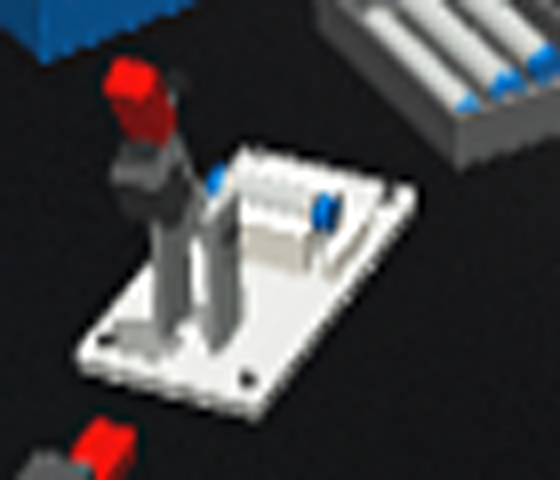

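View pics/c3.png

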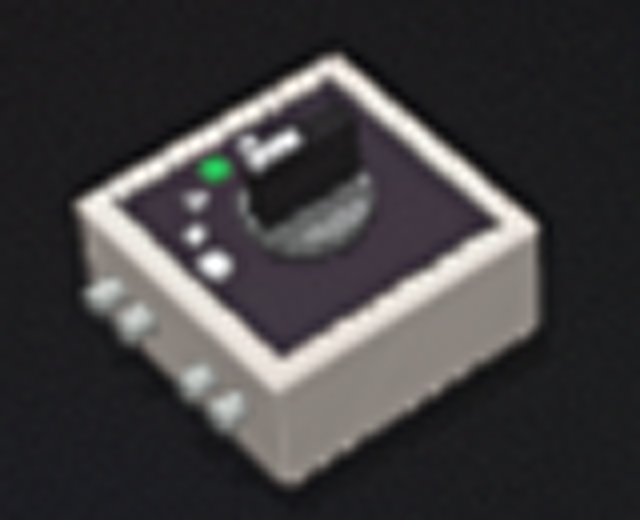

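View pics/c4.png

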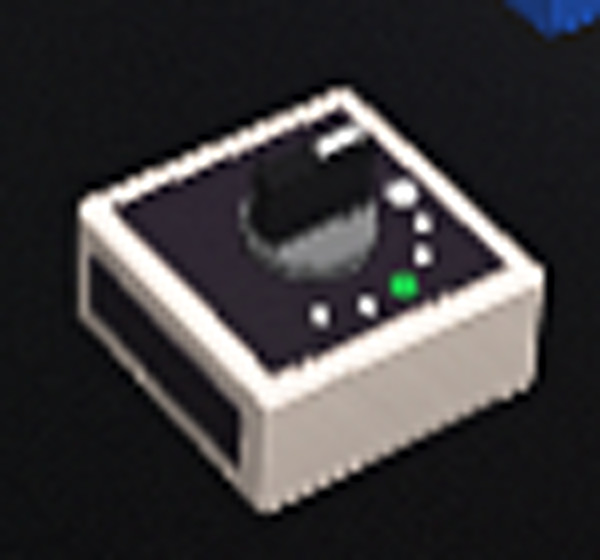

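```bash
cat > h.py <<'E'
import numpy as np
from scipy.optimize import least_squares
from scipy.spatial.transform import Rotation as R
from station import monitor, optics, env, nets
K={n:optics.get_calibration(n) for n in ["scene","side","wrist"]}
def proj(n,P,W=None):
    k=K[n]; W=k["world_to_cam"] if W is None else W
    f=210/np.tan(np.radians(k["vfov"]/2)); P=np.atleast_2d(P)
    c=P@W[:3,:3].T+W[:3,3]; return np.c_[k["cx"]+f*c[:,0]/c[:,2],k["cy"]+f*c[:,1]/c[:,2]]
def wristW(o):
    T=np.eye(4);T[:3,:3]=R.from_quat(o["ee_rot"]).as_matrix();T[:3,3]=o["tool_pos"]
    return np.linalg.inv(T@K["wrist"]["tool_from_camera"])
def place(p,L): 
    c,s=np.cos(p[2]),np.sin(p[2]); L=np.atleast_2d(L)
    return np.c_[p[0]+c*L[:,0]-s*L[:,1],p[1]+s*L[:,0]+c*L[:,1],L[:,2]]
def fit(obs,p0):
    # obs: list of (cam,W,local pts,pix)
    f=lambda p:np.concatenate([(proj(n,place(p,L),W)-px).ravel() for n,W,L,px in obs])
    r=least_squares(f,p0); return r.x,r.fun.reshape(-1,2)
E
python3 - <<'E'
from h import *
def px(l,o,s): return (np.array(l)+.5)/s-.5+np.array(o)
# holder: order TL(-x,+?)...
a=px([(137,332),(262,358),(222,560),(85,537)],(290,165),4)
b=px([(80,355),(258,405),(415,197),(245,148)],(215,160),8)  # near-left, near-right, far-right, far-left
x,y=.085,.045
best=None
def z(l,h): return np.array([(i,j,h) for i,j in l])
# scene view: TL..., top = hinge end. try both handedness
for nm,sc,sd in [("A",[(-x,y),(-x,-y),(x,-y),(x,y)],None),("B",[(-x,-y),(-x,y),(x,y),(x,-y)],None)]:
  for sds in ([(-x,y),(-x,-y),(x,-y),(x,y)],[(-x,-y),(-x,y),(x,y),(x,-y)]):
    for yw in np.arange(-3,3,1.):
      p,r=fit([("scene",None,z(sc,.012),a),("side",None,z(sds,.012),b)],[.6,.2,yw])
      e=np.abs(r).mean()
      if best is None or e<best[0]: best=(e,nm,p,r)
print("holder",best)
a=px([(337,55),(78,205),(282,388),(538,230),(215,265),(215,168),(193,235),(197,200)],(215,160),8)
b=px([(345,88),(82,200),(265,405),(542,270),(402,193),(404,287),(424,223),(424,256)],(265,215),8)
d=np.radians(24);g=[(.044*np.cos(k*d),-.044*np.sin(k*d)) for k in (0,3,1,2)]
best=None
v=.065
for yw in np.arange(-3,3.2,.5):
  p,r=fit([("scene",None,z(g,.06),a[4:]),("side",None,z(g,.06),b[4:])],[.7,0,yw])
  e=np.abs(r).mean()
  if best is None or e<best[0]: best=(e,p,r)
print("valve dots",best)
p=best[1]
# corners: assign nearest
cs=place(p,z([(v,v),(v,-v),(-v,-v),(-v,v)],.06))
for n,q in(("scene",a[:4]),("side",b[:4])): print(n,proj(n,cs).round(1).tolist(),q.round(1).tolist())
E
```

```text
holder (np.float64(0.4824204860693637), 'B', array([0.56547557, 0.22949936, 0.58868313]), array([[-0.33404861, -0.80478949],
       [-0.53210435, -0.74907276],
       [-0.26688577,  1.66518562],
       [-0.05349791, -0.59051198],
       [-0.92665686, -0.2491846 ],
       [-0.03639567, -0.2294141 ],
       [ 0.05630495, -0.65632922],
       [-0.55769494,  0.01065095]]))
valve dots (np.float64(0.2889352755068959), array([ 0.54838046, -0.14361331, -0.01826363]), array([[-0.24508161,  0.26132839],
       [-0.33609623,  0.40623768],
       [ 0.07237485,  0.21291279],
       [-0.43718549,  0.34859888],
       [-0.0579655 ,  0.32143047],
       [-0.29418515,  0.20966961],
       [-0.35846098,  0.36946533],
       [-0.32958218,  0.36238927]]))
scene [[248.5, 208.5], [223.5, 184.6], [256.3, 165.9], [281.9, 187.8]] [[256.7, 166.4], [224.3, 185.2], [249.8, 208.1], [281.8, 188.3]]
side [[308.1, 225.0], [333.2, 248.8], [297.5, 265.4], [273.5, 239.7]] [[307.7, 225.6], [274.8, 239.6], [297.7, 265.2], [332.3, 248.3]]
```

```bash
python3 - <<'E'
from h import *
H=np.array([.5655,.2295,.589]);V=np.array([.5484,-.1436,-.018])
print("hinge",place(H,[-.05,0,.071]),"tip",place(H,[-.05+.107*np.cos(2),0,.071+.107*np.sin(2)]))
for n in("scene","side"): print(n,"tip,hinge,cart,pointer px",proj(n,np.r_[place(H,[[-.05+.107*np.cos(2),0,.071+.107*np.sin(2)],[-.05,0,.071],[.025,0,.044]]),place(V,[[.022,0,.103]])]).round(1).tolist())
# bystanders by ray at z mid, combining both views
for k,z in [("solvent",.0),("jar",0),("beaker",0),("spanner",0),("vial_rack",0)]:
    out=[]
    for n in("scene","side"):
        r=nets.landmark_of(n,k)
        if r:
            uv=r[0]["at"][::-1]
            s=least_squares(lambda p:(proj(n,[p[0],p[1],z])[0]-uv),[.6,0]).x; out.append((n,s.round(3).tolist(),round(r[0]["confidence"],2)))
    print(k,out)
print("start",place(H,[-.15,0,0]))
E
```

```text
hinge [[0.52392517 0.20172351 0.071     ]] tip [[0.48690053 0.17698704 0.16829482]]
scene tip,hinge,cart,pointer px [[345.4, 212.6], [338.8, 248.0], [332.9, 276.5], [245.8, 179.8]]
side tip,hinge,cart,pointer px [[231.4, 171.1], [238.8, 187.7], [248.3, 182.4], [309.6, 231.0]]
solvent [('scene', [0.497, -0.545], 0.76), ('side', [0.5, -0.517], 0.75)]
jar [('scene', [0.646, -0.454], 0.86), ('side', [0.633, -0.457], 0.85)]
beaker [('scene', [0.47, 0.508], 0.97), ('side', [0.47, 0.515], 0.57)]
spanner [('scene', [0.515, -0.233], 0.69), ('side', [0.745, -0.195], 0.65)]
vial_rack [('scene', [0.796, 0.038], 0.84), ('side', [0.791, 0.025], 0.96)]
start [[0.44077551 0.14617053 0.        ]]
```

Emit:
apply_moves --pt "0.7 -1.4 0 0 0 -0.6" --pt "1.4 -2.8 0 0 0 -1.2" --pt "2.1 -4.2 0 0 0 -1.8" --pt "2.8 -5.6 0 0 0 -2.4" --pt "3.5 -7.0 0 0 0 -3.0" --hand -1

```text
t: 1.77
tool_pos: [0.3078, 0.4083, 0.4049]
ee_rot: [-0.629, -0.323, 0.322, 0.629]
contact_force: [-0.2, 0.5, 0.4]
width: 0.707
```

Emit:
apply_moves --pt "0.7 -1.4 0 0 0 -0.6" --pt "1.4 -2.8 0 0 0 -1.2" --pt "2.1 -4.2 0 0 0 -1.8" --pt "2.8 -5.6 0 0 0 -2.4" --pt "3.5 -7.0 0 0 0 -3.0"

```text
t: 2.18
tool_pos: [0.3954, 0.2332, 0.405]
ee_rot: [-0.666, -0.238, 0.237, 0.666]
contact_force: [0.7, 1.2, -0.0]
width: 0.353
```

Emit:
apply_moves --pt "0.6 -1.2 0 0 0 -0.5" --pt "1.2 -2.4 0 0 0 -1.1" --pt "1.8 -3.5 0 0 0 -1.1" --pt "1.8 -3.5 -1.1 0 0 -1.1" --pt "1.8 -3.5 -2.2 0 0 -1.1"

```text
t: 2.6
tool_pos: [0.4408, 0.146, 0.3501]
ee_rot: [0.677, 0.206, -0.204, -0.677]
contact_force: [0.4, 0.4, -0.1]
width: 0.022
```

```bash
python3 - <<'E'
from h import *
import cv2
o=monitor.get_obs(); print(o["t"],o["tool_pos"],R.from_quat(o["ee_rot"]).as_matrix().round(3),o["contact_force"],o["width"])
g=o["tool_pos"]+.19*R.from_quat(o["ee_rot"]).as_matrix()[:,1]
ims=[]
for n,(x,y,w,h) in dict(scene=(280,130,130,180),side=(180,120,130,120)).items():
    im=optics.get_image(n)[:,:,::-1].copy(); print(proj(n,g)); ims.append(cv2.resize(im[y:y+h,x:x+w],(390,int(390*h/w))))
cv2.imwrite("pics/m1.png",np.vstack(ims)[:,:] if 0 else cv2.hconcat([cv2.copyMakeBorder(i,0,600-i.shape[0],0,0,0) for i in ims]))
E
```

```text
2.6 [0.44082254 0.14595521 0.3501275 ] [[ 0.832  0.004 -0.555]
 [ 0.555  0.001  0.832]
 [ 0.004 -1.    -0.002]] [ 0.39340837  0.39565263 -0.10552123] 0.02157485796056194
[[348.21966365 199.39029023]]
[[223.93222601 182.12489489]]
```

View pics/m1.png

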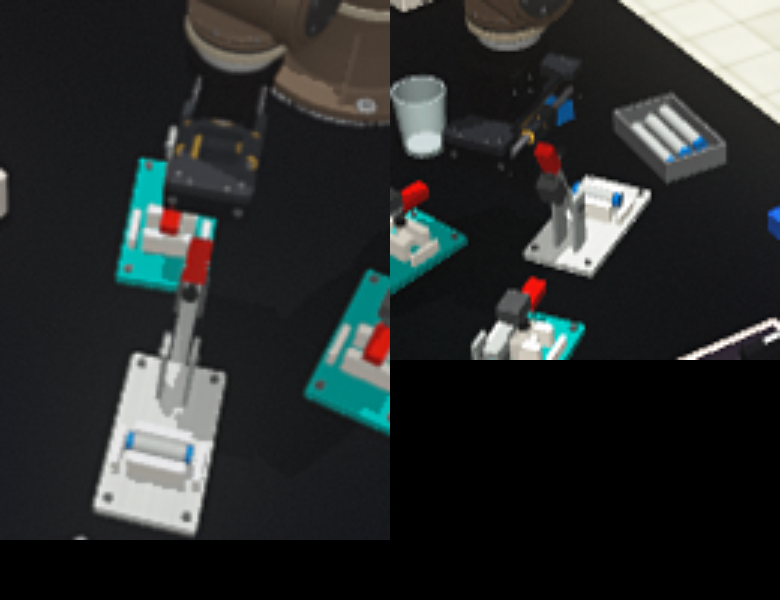

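```bash
python3 - <<'E'
from h import *
import cv2
g=[]
ims=[]
for n,(x,y,w,h) in dict(scene=(310,140,80,100),side=(190,130,80,70)).items():
    im=optics.get_image(n)[:,:,::-1].copy(); im=cv2.resize(im[y:y+h,x:x+w],(400,int(400*h/w)),interpolation=cv2.INTER_CUBIC)
    im=(255*(im/255.)**.5).astype(np.uint8); ims.append(im)
w=optics.get_image("wrist")[:,:,::-1]; cv2.imwrite("pics/w1.png",w)
cv2.imwrite("pics/m2.png",cv2.hconcat([cv2.copyMakeBorder(i,0,600-i.shape[0],0,0,0) for i in ims]))
E
```

```text
(no output)
```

View pics/m2.png

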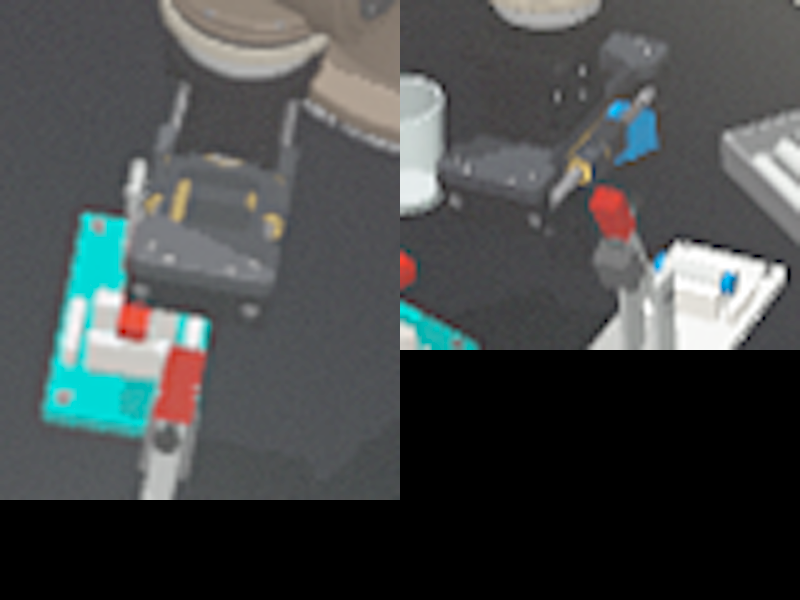

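View pics/w1.png

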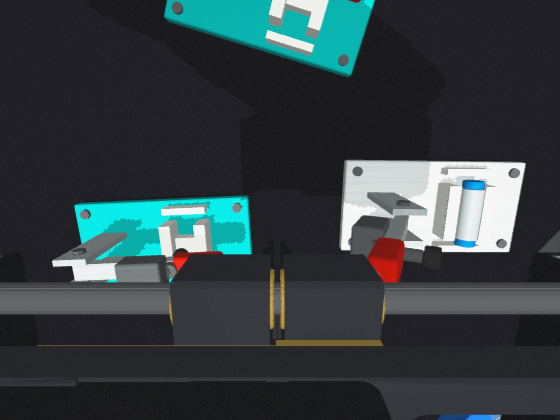

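```bash
python3 - <<'E'
from h import *
import cv2
o=monitor.get_obs();A=R.from_quat(o["ee_rot"]).as_matrix();t=o["tool_pos"]
L=[0,.059,.112,.14,.171,.19]
P=np.array([t+l*A[:,1] for l in L])
for n in("scene","side"):print(n,proj(n,P).round().tolist())
print(proj("wrist",P,wristW(o)).round().tolist())
w=cv2.imread("pics/w1.png");i=cv2.resize(w[150:420,130:430],None,fx=2,fy=2);cv2.imwrite("pics/w1b.png",(255*(i/255.)**.4).astype(np.uint8))
s=optics.get_image("side")[:,:,::-1][120:220,160:280]
cv2.imwrite("pics/s1b.png",(255*np.clip(cv2.resize(s,None,fx=6,fy=6)/100.,0,1)**.5).astype(np.uint8))
E
```

```text
scene [[359.0, 145.0], [355.0, 163.0], [353.0, 179.0], [351.0, 186.0], [350.0, 195.0], [349.0, 199.0]]
side [[219.0, 129.0], [220.0, 147.0], [222.0, 161.0], [222.0, 169.0], [223.0, 177.0], [223.0, 182.0]]
[[383.0, -9660.0], [272.0, 555.0], [274.0, 351.0], [275.0, 307.0], [275.0, 275.0], [275.0, 261.0]]
```

View pics/w1b.png

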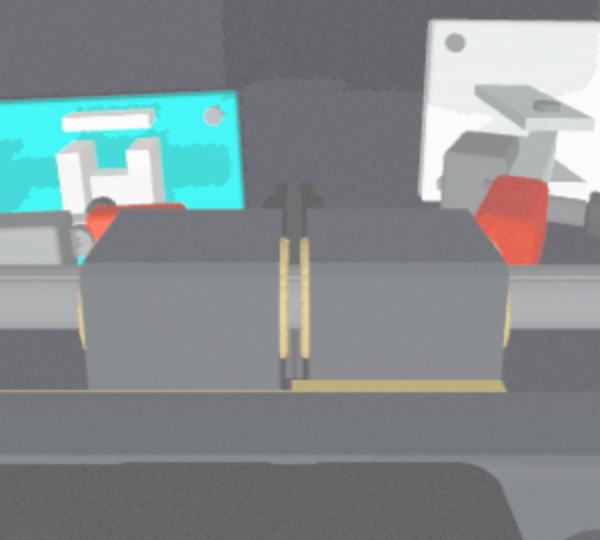

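View pics/s1b.png

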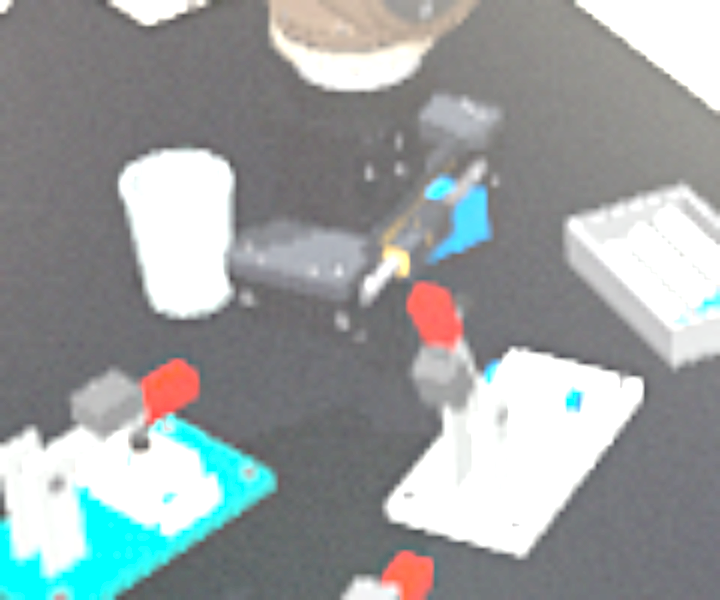

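Emit:
apply_moves --pt "0.3 0.2 0 0 0 0" --pt "0.6 0.4 0 0 0 0" --pt "0.9 0.6 0 0 0 0" --pt "1.2 0.8 0 0 0 0" --pt "1.5 1.0 0 0 0 0"

```text
t: 3.32
tool_pos: [0.4783, 0.1732, 0.3499]
ee_rot: [0.676, 0.206, -0.206, -0.676]
contact_force: [-2.6, -2.2, 2.0]
width: 0.004
```

Emit:
apply_moves --pt "0.3 0.2 0 0 0 0" --pt "0.6 0.4 0 0 0 0" --pt "0.9 0.6 0 0 0 0" --pt "1.2 0.8 0 0 0 0" --pt "1.5 1.0 0 0 0 0"

```text
t: 3.73
tool_pos: [0.5159, 0.198, 0.3497]
ee_rot: [-0.676, -0.206, 0.206, 0.676]
contact_force: [-0.4, 0.0, 0.8]
width: 0.007
```

Emit:
apply_moves --pt "0.3 0.2 0 0 0 0" --pt "0.6 0.4 0 0 0 0" --pt "0.9 0.6 0 0 0 0" --pt "1.2 0.8 0 0 0 0" --pt "1.4 0.95 0 0 0 0"

```text
t: 4.15
tool_pos: [0.551, 0.2218, 0.3497]
ee_rot: [-0.676, -0.206, 0.206, 0.676]
contact_force: [0.4, -0.7, 0.3]
width: 0.004
```

Emit:
apply_moves --pt "0.1 0.1 0 0 0 0" --pt "0.1 0.1 0 0 0 0" --pt "0.1 0.1 0 0 0 0" --pt "0.1 0.1 0.8 0 0 0" --pt "0.1 0.1 1.6 0 0 0"

```text
t: 4.57
tool_pos: [0.5522, 0.2235, 0.3894]
ee_rot: [-0.676, -0.205, 0.207, 0.676]
contact_force: [-0.3, -0.2, 0.6]
width: 0.002
```

```bash
python3 - <<'E'
from h import *
import cv2
o=monitor.get_obs();print(o["t"],o["tool_pos"],o["contact_force"])
ims=[]
for n,(x,y,w,h) in dict(scene=(290,165,100,145),side=(195,140,100,90)).items():
    im=optics.get_image(n)[:,:,::-1].copy(); ims.append(cv2.resize(im[y:y+h,x:x+w],(400,int(400*h/w)),interpolation=cv2.INTER_CUBIC))
cv2.imwrite("pics/m3.png",cv2.hconcat([cv2.copyMakeBorder(i,0,600-i.shape[0],0,0,0) for i in ims]))
E
```

```text
4.5667 [0.5522298  0.22353673 0.38941896] [-0.31634794 -0.20122355  0.59833222]
```

View pics/m3.png

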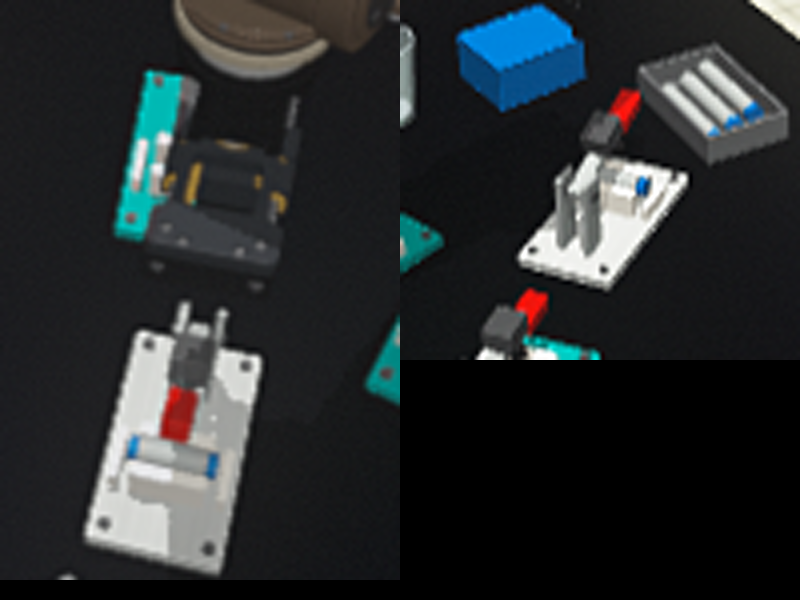

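Emit:
apply_moves --pt "0 -1.4 0 0 0 1.2" --pt "0 -2.8 0 0 0 2.4" --pt "0 -4.2 0 0 0 3.6" --pt "0 -5.6 0 0 0 4.8" --pt "0 -7 0 0 0 6.0" --hand 0

```text
t: 5.08
tool_pos: [0.5519, 0.0471, 0.3894]
ee_rot: [-0.599, -0.376, 0.376, 0.599]
contact_force: [1.3, -0.5, -0.2]
width: 0.299
```

Emit:
apply_moves --pt "0 -1.4 0 0 0 1.2" --pt "0 -2.8 0 0 0 2.4" --pt "0 -4.2 0 0 0 3.6" --pt "0 -5.6 0 0 0 4.8" --pt "-0.15 -7 0 0 0 5.05"

```text
t: 5.5
tool_pos: [0.5484, -0.128, 0.3894]
ee_rot: [-0.502, -0.498, 0.498, 0.502]
contact_force: [1.0, 0.4, 0.1]
width: 0.496
```

```bash
python3 - <<'E'
from h import *
import cv2
o=monitor.get_obs();print(o["t"],o["tool_pos"],R.from_quat(o["ee_rot"]).as_matrix().round(3),o["contact_force"],o["width"],o["q"].round(2))
im=optics.get_image("wrist")[:,:,::-1].copy()
cv2.imwrite("pics/w2.png",(255*(im/255.)**.6).astype(np.uint8))
V=[.5484,-.1436,-.018];W=wristW(o)
print(proj("wrist",place(V,[[.022,0,.103],[.044,0,.06],[0,0,.09]]),W).round())
ims=[]
for n,(x,y,w,h) in dict(scene=(290,165,100,145),side=(195,140,100,90)).items():
    im=optics.get_image(n)[:,:,::-1].copy(); ims.append(cv2.resize(im[y:y+h,x:x+w],(400,int(400*h/w)),interpolation=cv2.INTER_CUBIC))
cv2.imwrite("pics/m4.png",cv2.hconcat([cv2.copyMakeBorder(i,0,600-i.shape[0],0,0,0) for i in ims]))
E
```

```text
5.5 [ 0.54838554 -0.12802036  0.38935088] [[ 0.009 -0.    -1.   ]
 [ 1.     0.     0.009]
 [ 0.    -1.     0.   ]] [1.01827816 0.38761255 0.11230904] 0.49615246867686186 [-0.35  0.42  1.73  0.    0.99 -1.91]
[[258. 242.]
 [260. 250.]
 [258. 213.]]
```

View pics/m4.png

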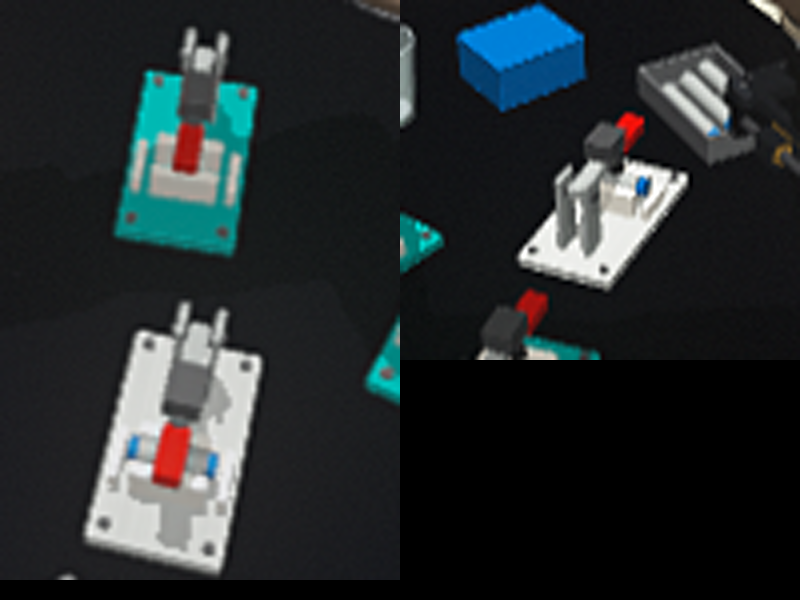

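View pics/w2.png

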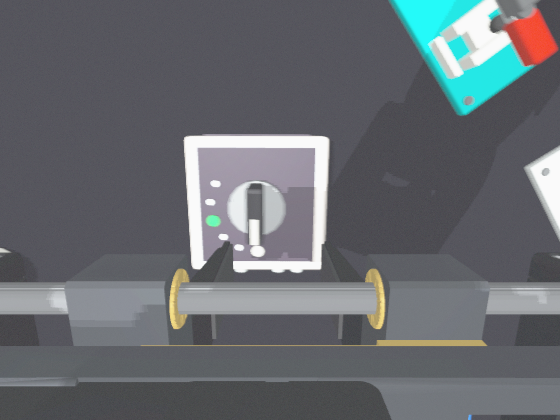

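```bash
python3 - <<'E'
from h import *
import cv2
o=monitor.get_obs();W=wristW(o)
d=np.radians(24)
g=np.array([(.044*np.cos(k*d),-.044*np.sin(k*d),.06) for k in range(6)])
px=np.array([(258,251),(239,248),(223,237),(213,221),(210,202),(215,184)],float)
p,r=fit([("wrist",W,g,px)],[.548,-.144,0]);print(p,r.round(1).tolist())
print("knob pts",proj("wrist",place(p,[[.022,0,.103],[-.024,0,.103],[.024,-.007,.103],[.024,.007,.103]]),W).round())
im=cv2.imread("pics/w2.png")[120:280,170:350];cv2.imwrite("pics/w2b.png",cv2.resize(im,None,fx=4,fy=4,interpolation=cv2.INTER_CUBIC))
E
```

```text
[ 0.54864768 -0.14709129 -0.01412561] [[-0.6, -0.1], [-0.0, -0.7], [0.4, -0.1], [0.1, 0.1], [0.1, 0.5], [0.1, 0.2]]
knob pts [[254. 244.]
 [253. 189.]
 [246. 246.]
 [262. 246.]]
```

View pics/w2b.png

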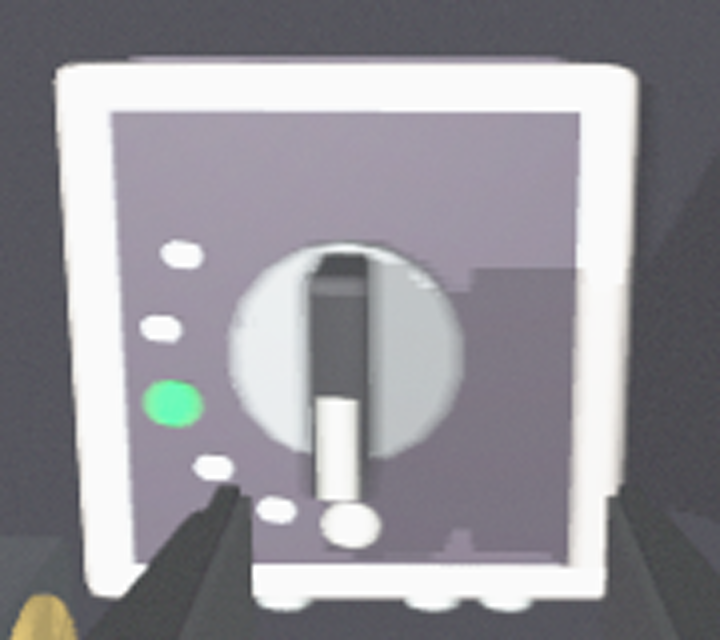

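Emit:
apply_moves --pt "0 -0.74 0 0 0 0" --pt "0 -0.74 -1.0 0 0 0" --pt "0 -0.74 -2.0 0 0 0" --pt "0 -0.74 -3.0 0 0 0" --pt "0 -0.74 -3.0 0 0 0"

```text
t: 6.07
tool_pos: [0.5479, -0.1434, 0.3108]
ee_rot: [-0.501, -0.495, 0.497, 0.506]
contact_force: [0.0, 0.3, -0.6]
width: 0.503
```

```bash
python3 - <<'E'
from h import *
import cv2
o=monitor.get_obs();print(o["t"],o["tool_pos"],o["contact_force"],o["width"])
im=optics.get_image("wrist")[:,:,::-1].copy()
im=(255*(im/255.)**.6).astype(np.uint8)[60:300,130:430]
cv2.imwrite("pics/w3.png",cv2.resize(im,None,fx=2.5,fy=2.5,interpolation=cv2.INTER_CUBIC))
ims=[]
for n,(x,y,w,h) in dict(scene=(290,165,100,145),side=(195,140,100,90)).items():
    im=optics.get_image(n)[:,:,::-1].copy(); ims.append(cv2.resize(im[y:y+h,x:x+w],(400,int(400*h/w)),interpolation=cv2.INTER_CUBIC))
cv2.imwrite("pics/m5.png",cv2.hconcat([cv2.copyMakeBorder(i,0,600-i.shape[0],0,0,0) for i in ims]))
E
```

```text
6.0667 [ 0.54792432 -0.14341266  0.3107789 ] [ 0.04708459  0.31806633 -0.5995182 ] 0.5025367066660527
```

View pics/m5.png

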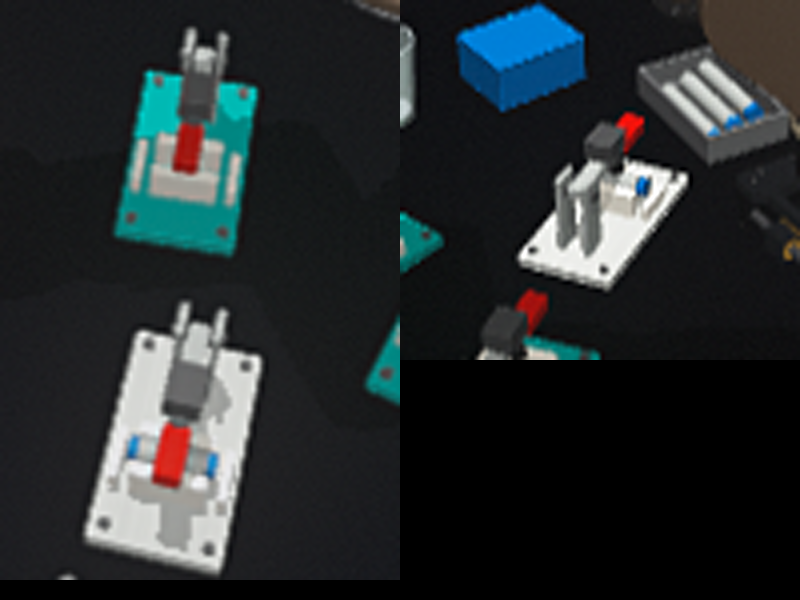

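View pics/w3.png

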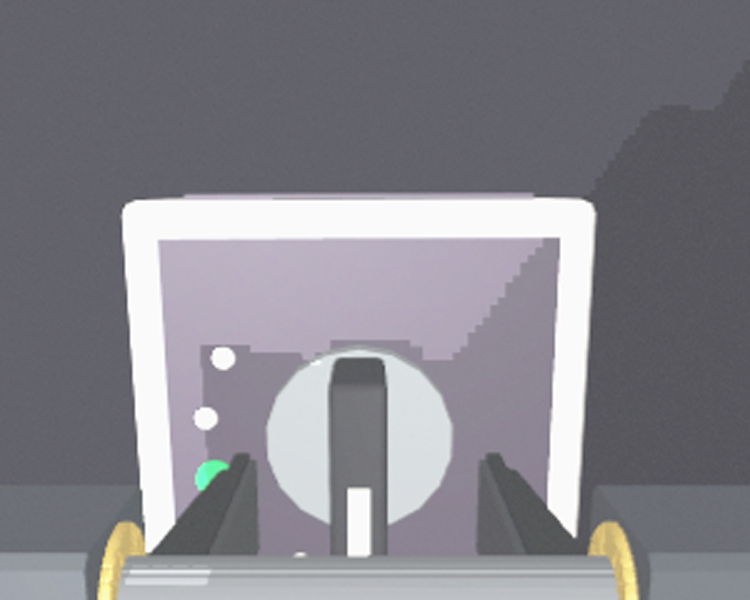

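```bash
python3 - <<'E'
from h import *
o=monitor.get_obs();print(o["t"],o["tool_pos"],R.from_quat(o["ee_rot"]).as_rotvec(),o["dq"].round(3),o["q"])
E
```

```text
6.2167 [ 0.54908091 -0.14411338  0.31564553] [-1.21639633 -1.19884274  1.19826599] [-0.006 -0.019 -0.012 -0.001 -0.003 -0.002] [-3.73047118e-01  5.16767177e-01  1.79586882e+00  2.26863025e-04
  8.28502328e-01 -1.92946419e+00]
```

Emit:
apply_moves --pt "0 0 -0.5 0 0 0" --pt "0 0 -1.0 0 0 0"

```text
t: 6.38
tool_pos: [0.5492, -0.1444, 0.2918]
ee_rot: [0.505, 0.497, -0.496, -0.502]
contact_force: [-0.7, -0.0, 0.5]
width: 0.504
```

```bash
python3 - <<'E'
from h import *
o=monitor.get_obs();print(o["t"],o["tool_pos"],R.from_quat(o["ee_rot"]).as_matrix().round(3),o["contact_force"],o["dq"].round(3),o["q"])
E
```

```text
6.3833 [ 0.54921605 -0.14441207  0.29182009] [[ 0.015  0.004 -1.   ]
 [ 1.    -0.001  0.015]
 [-0.001 -1.    -0.004]] [-0.68795229 -0.04023266  0.47124516] [-0.003  0.222  0.127 -0.001 -0.335 -0.001] [-3.73447165e-01  5.49647067e-01  1.81577591e+00  1.82860006e-04
  7.72007543e-01 -1.92965348e+00]
```

Emit:
apply_moves --pt "0 -0.08 -0.4 0 0 0" --pt "0 -0.08 -0.8 0 0 0" --pt "0 -0.08 -1.1 0 0 0" --pt "0 -0.08 -1.1 0 0 0"

```text
t: 6.72
tool_pos: [0.5487, -0.1467, 0.2613]
ee_rot: [-0.503, -0.496, 0.496, 0.504]
contact_force: [-0.0, -0.3, 0.1]
width: 0.499
```

```bash
python3 - <<'E'
from h import *
import cv2
im=optics.get_image("wrist")[:,:,::-1].copy()
o=monitor.get_obs();print(o["t"],o["tool_pos"],o["contact_force"],o["width"])
im=(255*(im/255.)**.6).astype(np.uint8)[60:300,130:430]
cv2.imwrite("pics/w4.png",cv2.resize(im,None,fx=2.5,fy=2.5,interpolation=cv2.INTER_CUBIC))
E
```

```text
6.7667 [ 0.54881237 -0.14676884  0.26193673] [-0.26568025 -0.70651459  0.23954414] 0.5025605793861456
```

View pics/w4.png

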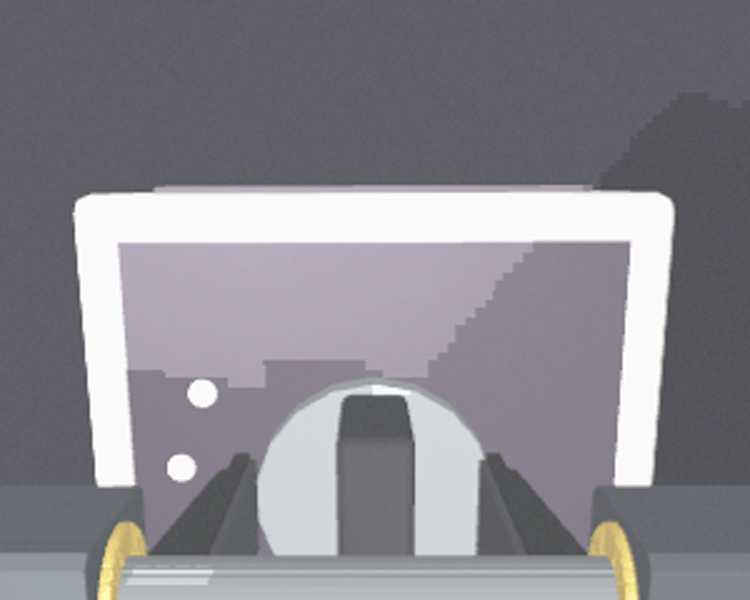

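Emit:
apply_moves --pt "0 0.04 0.06 0 0 0" --pt "0 0.04 0.06 0 0 0" --pt "0 0.04 0.06 0 0 0" --pt "0 0.04 0.06 0 0 0" --pt "0 0.04 0.06 0 0 0" --hand -1

```text
t: 7.18
tool_pos: [0.5488, -0.1457, 0.264]
ee_rot: [0.504, 0.496, -0.496, -0.504]
contact_force: [0.1, 0.1, 0.1]
width: 0.205
```

Emit:
apply_moves --pt "0 0 0 0 0 0" --pt "0 0 0 0 0 0"

```text
t: 7.35
tool_pos: [0.5488, -0.1453, 0.264]
ee_rot: [-0.504, -0.496, 0.496, 0.504]
contact_force: [1.8, 4.9, 3.8]
width: 0.15
```

```bash
python3 - <<'E'
from h import *
import cv2
im=optics.get_image("wrist")[:,:,::-1].copy()
o=monitor.get_obs();print(o["t"],o["tool_pos"],R.from_quat(o["ee_rot"]).as_matrix().round(3),o["contact_force"],o["moment"],o["width"])
im=(255*(im/255.)**.6).astype(np.uint8)[60:300,130:430]
cv2.imwrite("pics/w5.png",cv2.resize(im,None,fx=2.5,fy=2.5,interpolation=cv2.INTER_CUBIC))
E
```

```text
7.4 [ 0.54881393 -0.14535555  0.26396414] [[ 0.015  0.    -1.   ]
 [ 1.     0.001  0.015]
 [ 0.001 -1.    -0.   ]] [0.98331774 4.71251587 2.63515887] [ 0.83059575 -0.07682979  0.04352027] 0.14294043794914785
```

View pics/w5.png

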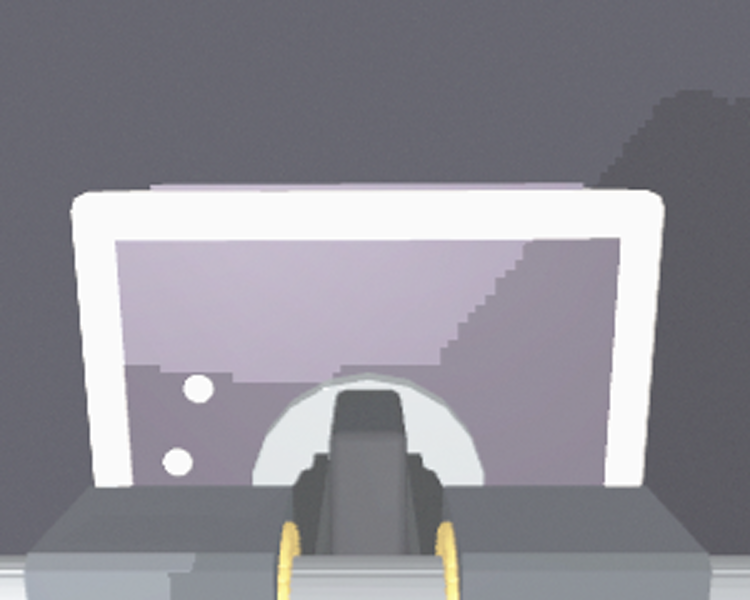

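Emit:
apply_moves --pt "0 0 0 0 0 -1.0" --pt "0 0 0 0 0 -2.0" --pt "0 0 0 0 0 -3.0" --pt "0 0 0 0 0 -4.0" --pt "0 0 0 0 0 -4.8"

```text
t: 7.82
tool_pos: [0.5488, -0.1456, 0.264]
ee_rot: [-0.597, -0.379, 0.379, 0.597]
contact_force: [0.0, 1.5, 2.8]
width: 0.144
```

Emit:
apply_moves --pt "0 0 0 0 0 0" --pt "0 0 0 0 0 0" --pt "0 0 0 0 0 0" --pt "0 0 0 0 0 0" --pt "0 0 0 0 0 0"

```text
t: 8.23
tool_pos: [0.5488, -0.1456, 0.2639]
ee_rot: [-0.596, -0.381, 0.381, 0.596]
contact_force: [-0.1, 3.7, 6.1]
width: 0.146
```

```bash
python3 - <<'E'
from h import *
import cv2
im=optics.get_image("wrist")[:,:,::-1].copy()
o=monitor.get_obs();A=R.from_quat(o["ee_rot"]).as_matrix();print(o["t"],o["tool_pos"],A.round(3),"yaw",np.degrees(np.arctan2(A[1,0],A[0,0])),o["contact_force"],o["moment"],o["width"])
im=(255*(im/255.)**.6).astype(np.uint8)[60:300,130:430]
a=cv2.resize(im,(400,320))
s=optics.get_image("scene")[:,:,::-1][150:220,205:293]
cv2.imwrite("pics/w6.png",cv2.hconcat([a,cv2.resize(s,(400,320),interpolation=cv2.INTER_CUBIC)]))
E
```

```text
8.2833 [ 0.54876779 -0.14562947  0.26395935] [[ 0.419  0.    -0.908]
 [ 0.908  0.     0.419]
 [ 0.    -1.     0.   ]] yaw 65.23324098732053 [-1.22014097  3.71710797  5.72997392] [0.60345986 0.19560099 0.07304908] 0.1430701851259756
```

View pics/w6.png

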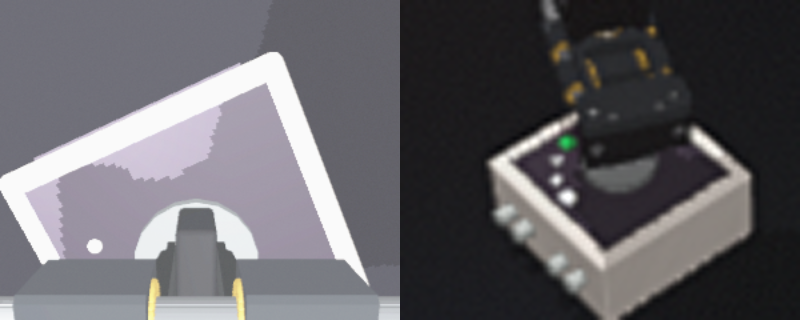

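Emit:
apply_moves --pt "0 0 0 0 0 0" --pt "0 0 0 0 0 0" --pt "0 0 0 0 0 0" --pt "0 0 0 0 0 0" --pt "0 0 0 0 0 0"

```text
t: 8.75
tool_pos: [0.5487, -0.1456, 0.2639]
ee_rot: [-0.595, -0.381, 0.381, 0.596]
contact_force: [-1.3, 3.1, 5.7]
width: 0.146
```

Emit:
apply_moves --pt "0 0 0 0 0 0" --pt "0 0 0 0 0 -1.2" --pt "0 0 0 0 0 -2.4" --pt "0 0 0 0 0 -3.6" --pt "0 0 0 0 0 -4.8"

```text
t: 9.17
tool_pos: [0.5486, -0.1458, 0.264]
ee_rot: [0.662, 0.247, -0.247, -0.662]
contact_force: [-3.0, 1.0, 7.3]
width: 0.144
```

Emit:
apply_moves --pt "0 0 0 0 0 0" --pt "0 0 0 0 0 0" --pt "0 0 0 0 0 0" --pt "0 0 0 0 0 0" --pt "0 0 0 0 0 0"

```text
t: 9.58
tool_pos: [0.5486, -0.1458, 0.2639]
ee_rot: [-0.662, -0.249, 0.249, 0.662]
contact_force: [-3.2, 1.1, 5.9]
width: 0.147
```

Emit:
apply_moves --pt "0 0 0 0 0 0" --pt "0 0 0 0 0 0" --pt "0 0 0 0 0 0" --pt "0 0 0 0 0 0" --pt "0 0 0 0 0 0"

```text
t: 10.0
tool_pos: [0.5486, -0.1459, 0.264]
ee_rot: [-0.662, -0.249, 0.249, 0.662]
contact_force: [-2.5, 1.6, 5.7]
width: 0.144
```

```bash
python3 - <<'E'
from h import *
import cv2
im=optics.get_image("wrist")[:,:,::-1].copy()
o=monitor.get_obs();A=R.from_quat(o["ee_rot"]).as_matrix();print(o["t"],o["tool_pos"],"yaw",np.degrees(np.arctan2(A[1,0],A[0,0])),o["contact_force"],o["moment"],o["width"],o["q"].round(2))
im=(255*(im/255.)**.6).astype(np.uint8)[60:300,130:430]
cv2.imwrite("pics/w7.png",cv2.resize(im,(400,320)))
E
```

```text
10.05 [ 0.548627   -0.14584124  0.26393497] yaw 41.242058954423804 [-2.21608198  1.10473043  6.56894823] [0.22818555 0.50677064 0.13610231] 0.14719060761964728 [-0.38  0.59  1.84 -0.    0.72 -1.1 ]
```

View pics/w7.png

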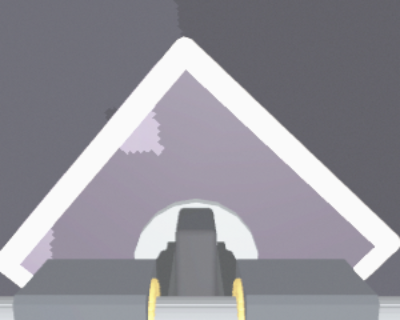

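The knob is still seated between the fingers at the second stop. I'll rest briefly, then make the third turn more gently.

Emit:
apply_moves --pt "0 0 0 0 0 0" --pt "0 0 0 0 0 -1.0" --pt "0 0 0 0 0 -2.0" --pt "0 0 0 0 0 -3.0" --pt "0 0 0 0 0 -4.0"

```text
t: 10.47
tool_pos: [0.5485, -0.146, 0.264]
ee_rot: [0.695, 0.129, -0.129, -0.695]
contact_force: [-4.1, -0.4, 6.4]
width: 0.147
```

Emit:
apply_moves --pt "0 0 0 0 0 -0.5" --pt "0 0 0 0 0 -0.8" --pt "0 0 0 0 0 -0.8" --pt "0 0 0 0 0 -0.8" --pt "0 0 0 0 0 -0.8"

```text
t: 10.88
tool_pos: [0.5484, -0.146, 0.2639]
ee_rot: [0.699, 0.106, -0.106, -0.699]
contact_force: [-4.8, -0.6, 7.0]
width: 0.146
```

Emit:
apply_moves --pt "0 0 0 0 0 0" --pt "0 0 0 0 0 0" --pt "0 0 0 0 0 0" --pt "0 0 0 0 0 0" --pt "0 0 0 0 0 0"

```text
t: 11.3
tool_pos: [0.5484, -0.146, 0.2639]
ee_rot: [0.699, 0.106, -0.106, -0.699]
contact_force: [-4.5, -0.4, 6.4]
width: 0.147
```

```bash
python3 - <<'E'
from h import *
import cv2
im=optics.get_image("wrist")[:,:,::-1].copy()
o=monitor.get_obs();A=R.from_quat(o["ee_rot"]).as_matrix();print(o["t"],o["tool_pos"],"yaw",np.degrees(np.arctan2(A[1,0],A[0,0])),o["contact_force"],o["moment"],o["width"],o["dq"].round(3))
im=(255*(im/255.)**.6).astype(np.uint8)[60:300,130:430]
a=cv2.resize(im,(400,320))
s=optics.get_image("scene")[:,:,::-1]; s=s[150:310,205:385]
b=optics.get_image("side")[:,:,::-1][140:290,190:350]
cv2.imwrite("pics/w8.png",cv2.vconcat([a,cv2.resize(a*0,(400,280))]));
cv2.imwrite("pics/w8.png",cv2.hconcat([a,cv2.resize(s,(400,320),interpolation=cv2.INTER_CUBIC)]))
cv2.imwrite("pics/w8b.png",cv2.resize(b,(640,600),interpolation=cv2.INTER_CUBIC))
E
```

```text
11.35 [ 0.54841107 -0.14600161  0.26395409] yaw 17.250694915469534 [-4.81022677  0.54191481  7.36173819] [-0.16648026  0.88644405  0.09368685] 0.14793004959836514 [-0.     0.     0.001 -0.    -0.002  0.   ]
```

View pics/w8.png

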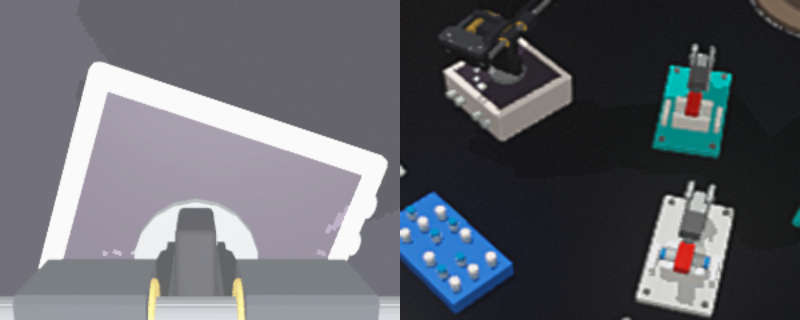

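View pics/w8b.png

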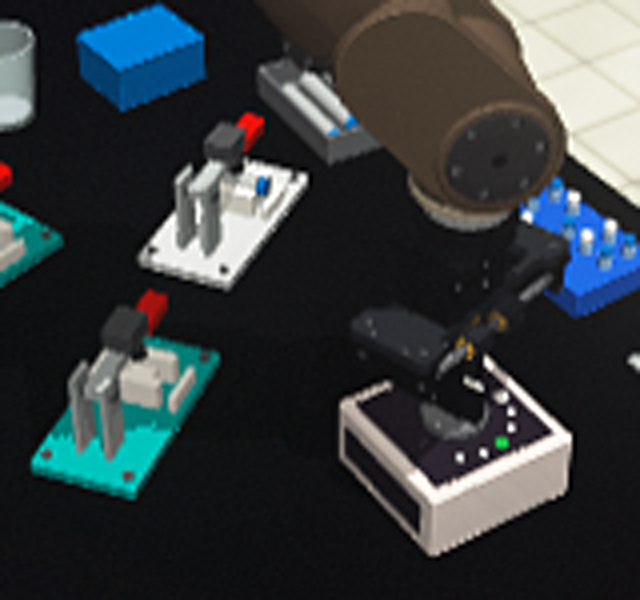

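```bash
python3 - <<'E'
from h import *
import cv2
V=[.5485,-.1455,-.016]
for a in (0,1.257):
    q=[V[0],V[1],V[2]-a]
    for n in("side","scene"): print(a,n,proj(n,place(q,[[.022,0,.103],[.006,0,.103]])).round(1).tolist())
b=optics.get_image("side")[:,:,::-1][215:285,265:345]
cv2.imwrite("pics/s9.png",(255*(cv2.resize(b,None,fx=8,fy=8,interpolation=cv2.INTER_CUBIC)/255.)**.5).astype(np.uint8))
E
```

```text
0 side [[310.0, 231.4], [305.6, 233.3]]
0 scene [[245.4, 179.5], [249.6, 177.0]]
1.257 side [[309.9, 237.1], [305.6, 234.8]]
1.257 scene [[245.3, 173.5], [249.6, 175.4]]
```

View pics/s9.png

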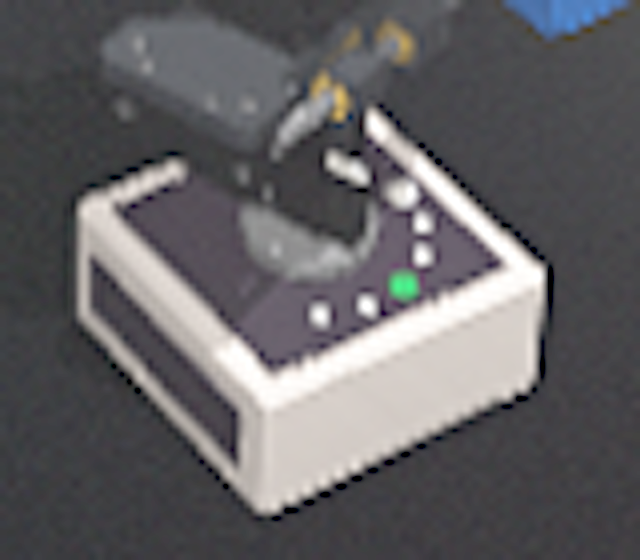

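The white line runs from (306,234.8) to (310.2,237) in the side view, which matches the projection for the third stop. The clamp is down and nothing else on the bench has moved, so I'm handing in.

```bash
python3 - <<'E'
from station import env
print(env.finish_job())
E
```

```text
the job is handed in; nothing more can be done
None
```

The clamp is closed on the cartridge, and the knob is held at the third stop (green mark). I handed the job in at about 11.4 s of the 51 s allowed; no verdict is reported.

**Clamp:** I pushed the white holder's arm over centre from behind with the closed fingers, and it fell onto the cartridge by itself. The later pictures show it level and unchanged, with the cartridge still in its nest. I had no direct reading of the force on the cartridge.

**Knob:** I gripped it at home and turned it clockwise in three 24° steps, resting about a second at each of the first two stops.

**Last checks:**
- **Knob angle:** the gripper turned 71.9° in total, against 72° for the third stop. In the side picture, the knob's white line lies within a pixel of where the third stop puts it.
- **Grip and forces:** the fingers are closed on the 14 mm bar (reading about 14 mm). The arm was at rest, with under 10 N on the wrist.
- **Bystanders:** I made no contact with them that I know of. The filters, spares tray, beaker and vial rack look undisturbed in the last pictures. I did not measure them again, and the solvent, jar and spanner were not in those last crops.

**A disagreement:** the fixed cameras and the wrist camera differed by about 3 mm on where the valve sits. I settled it from close wrist pictures before gripping.

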